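# Nip up a spice jar in the lid press

### The job

The fifth spice jar stands under the pad of the small lid press. Turn the big outer knob clockwise until you feel the pad just meet the jar's lid, no harder, then tighten a quarter turn clockwise with the small inner knob on top of it, and let go. Never squeeze the glass hard, and leave the jars on the turntable and the pestle as they are.

Things in the scene. Friction and masses are not known exactly. Their poses are not given: they have to be found in the camera images.
- press: Fixed jar-lid press: white base 160 x 160 x 12 mm, two steel columns 128 mm apart along y, an aluminium bridge (44 x 155 mm, top 163 mm up, column caps to 169 mm) and on its middle two upright coaxial knobs. Origin: centre of the base's underside, z up along the knobs' axis. Clockwise from above, the outer knob lowers a rubber pad (34 mm) under the bridge, the inner lifts the seat below it.
- jar_seat (a point): Middle of the round white seat (74 mm wide) under the pad, as it starts. On it stands a loose glass jar (50 mm wide, 60 mm tall). The pad's stem is screwed out by an amount that differs each time, so the gap to the lid (about 6 to 28 mm) is not given and must be felt. The pad is sprung: at touch it pushes about 8 N, then 1.5 N more per mm; leave less than 14 N with the coarse knob; 21 N is too much.
- outer_grip (a point): Centre of the outer (coarse) knob, a ribbed aluminium cylinder 60 mm in diameter and 28 mm tall, half-way up it, on the axis. Its underside is 4 mm above the bridge's top face (14 mm below this point). Axes as the press.
- inner_grip (a point): Centre of the inner (fine) knob, a ribbed steel cylinder 26 mm in diameter and 30 mm tall, half-way up it, on the same axis, 33 mm above the centre of the outer knob; its underside is 4 mm above the outer knob's top. Axes as the press.
- outer (a joint): Angle of the coarse knob (rad), growing clockwise seen from above; 1 rad lowers the pad 12 mm. Starts at 0.4 to 1.1, ends at 4.2; touch comes after 0.5 to 2.4 rad. A steady friction of about 0.3 N m resists it and holds it where it is left; meeting the lid adds a back-turning (counter-clockwise) 0.1 N m, and 0.22 N m per further rad. Stop within 0.3 rad of touch.
- inner (a joint): Angle of the fine knob (rad), growing clockwise seen from above; 1 rad lifts the jar's seat 2.5 mm towards the pad. Starts at 0 (range 0 to 3.2); a quarter turn is 1.57. Friction of about 0.1 N m resists it and holds it where it is left.
- jar1: Glass spice jar, 54 mm wide, 60 mm tall, on the turntable (a white disc 260 mm across, 22 mm tall). Origin under its base.
- jar2: Glass spice jar, 54 mm wide, 85 mm tall, on the turntable. Origin under its base.
- jar3: Glass spice jar, 54 mm wide, 75 mm tall, on the turntable. Origin under its base.
- jar4: Glass spice jar, 54 mm wide, 95 mm tall, on the turntable. Origin under its base.
- pestle: Wooden pestle, 161 mm long, 30 mm thick, lying in the aluminium drip tray. Origin under its middle.

How it is judged (in metres and radians):
On the way, in this order (a step that is already met when the one before it is completed fails the run):
1. the outer knob alone has brought the pad down onto the jar's lid (more than 3 N, inner knob still within 0.3 rad of its start) (contact force between pad_c0 and jar above 3 N and value of joint inner below 0.3 rad), for 0.2 s.
2. the inner knob has been tightened about a quarter turn (value of joint inner above 1.22 rad and contact force between pad_c0 and jar above 12 N), for 0.2 s.
At the end, for the whole second after the job is handed in: The pad rests on the jar's lid with 12 to 21 N, the inner knob stands a quarter turn (1.57 rad, 0.35 either way) from its start, and both knobs are still (all of step 2 and contact force between pad_c0 and jar below 21 N and value of joint inner below 1.92 rad and velocity of joint outer between -0.05 and 0.05 rad/s and velocity of joint inner between -0.05 and 0.05 rad/s); the robot touches nothing.
It fails at once if the jar is pressed with more than 24 N (contact force between pad_c0 and jar above 24 N).
It fails at once if the coarse knob alone presses the jar with more than 14.5 N (contact force between pad_c0 and jar above 14.5 N and value of joint inner below 0.3 rad).
It fails at once if a jar on the turntable or the pestle is moved more than 30 mm (distance of any of jar1, jar2, jar3, jar4, pestle from where it was at the start of the episode above 0.03 m).
It also fails if it takes over 67 s, if anything falls off the work surface, if the arm or the gripper's body presses on something with over 40 N, if the wrist force passes 120 N, or if a joint passes its speed limit or range.

### The arm

A 6-joint arm with a two-finger parallel gripper is mounted at the origin on the work surface. World frame = base frame: x ahead of the robot, y to its left, z up, the work surface at z = 0. Lengths are in mm, angles in rad, forces in N, time in s.
With the tool pointing down it reaches from about 275 to 825 mm from the base axis. Payload 5.2 kg.
Tool frame: the origin (TCP) lies at the very end of the fingers, on their centre line; the grasp point (between the pads) lies 19 mm behind it; z points along the fingers, y is the direction in which the jaws open and shut (so a half turn about z gives the same grasp; the last joint's range is limited). The gripper opens to 93 mm and grips with 3 to 60 N. Pads are 15 mm wide; open, the fingers measure 128 mm over their backs; the gripper's body (75 mm by 188 mm) begins 65 mm behind the grasp point.
Start: joints at [1.033, 0.259, 1.535, -0, 1.348, -0.203], TCP at [180.697, 519.474, 218.653] pointing down, gripper open.
Joint ranges: [-3.14, 3.14], [-0.91, 2.08], [0.19, 2.58], [-1.22, 4.36], [0.22, 2.71], [-3.12, 3.12]. Speed limits (rad/s): [2.57, 2.57, 3.14, 3.14, 3.14, 3.14].

### API

Orientations are given as [roll, pitch, yaw] about the fixed x, y, z axes, in that order (R = Rz(yaw) Ry(pitch) Rx(roll)).
In Python, from bench import robot gives the robot as it stands. The module is installed in compiled form; this text tells all that it offers. Calls block until the motion is done:
- robot.move_ptp(position, orientation): joint-space move of the TCP to a pose.
- robot.move_linear(position, ori=None, speed=150, f_stop=None): straight line of the TCP; ori=None keeps the orientation; speed is the mean speed in mm/s. With f_stop (N) it stops when the force on the tool has changed by that much, and returns True; else False.
- robot.move_j(angles): joint-space move.
- robot.move_gripper(opening): opening from 0.0 (shut) to 1.0 (fully open); the grip force is fixed at half the most; returns when the fingers have stopped.
- robot.sleep(seconds).
- robot.inverse_kinematics(position, orientation): joint angles nearest the present ones, or None.
- robot.get_image(name): name is "side" or "top" or "wrist"; returns a dict with "img" (384x512x3 uint8, blue, green, red), "fovy" (degrees; the focal length in pixels is half the picture's height over the tangent of half this angle, whatever the lens; pixels are square), "cx", "cy" (the principal point, pixels), "eye" and "orientation" of the camera in the world. Camera axes: x right, y down, z forward; pixel columns grow to the right and rows downward; lengths in mm; the calibration is good to about 2 mm. The wrist camera is an equidistant fisheye: a pixel r from the principal point sees the ray r / f radians off the axis. A picture is of the moment at which its call begins. There is no depth.
A pose or a line that the arm cannot do raises robot.MotionError and nothing moves.
- robot.hand_in(): hands the job in, once; it reports no verdict.
Readings, each from a call of its own:
- robot.current_t(): time.
- robot.current_qpos(): joint angles.
- robot.current_joint_vel(): joint speeds.
- robot.current_joint_efforts(): joint torques, N m.
- robot.current_tcp_pos(): TCP position.
- robot.current_eef_rot(): TCP orientation.
- robot.current_contact_force(): force on the tool from outside, world axes, zero at the start.
- robot.current_ft_torque(): the same for the moment, N m.
- robot.current_gripper_width(): opening from 0.0 (shut) to 1.0 (fully open).
Only numpy, scipy, OpenCV 4.12 (cv2) and the standard library are available. Lean on these libraries where they do the work, as an engineer would, in place of code of your own. Each camera call takes 0.05 s, during which the arm holds its last target.

## Working session

There is one attempt and no reset: what is moved stays moved. The work goes in short steps, each a Python script; the robot and the scene stay as the last script left them, time stands still between calls to the robot, and variables do not carry over. Pictures are saved under pics/ and viewed, and the job is handed in when it is done.

```bash
mkdir -p pics
python3 - <<'E'
from bench import robot
import cv2
for n in ["side","top","wrist"]:
    d=robot.get_image(n); cv2.imwrite(f"pics/{n}0.png",d["img"]); print(n,{k:d[k] for k in d if k!="img"})
print(robot.current_t(),robot.current_tcp_pos(),robot.current_eef_rot(),robot.current_contact_force(),robot.current_ft_torque(),robot.current_gripper_width())
E
```

```text
side {'fovy': 50.25905609681983, 'cx': 257.2036138133828, 'cy': 189.94452966530392, 'eye': array([  72.14832001, -842.86150889,  752.86062918]), 'orientation': array([-2.1012326 , -0.00852552, -0.47242436])}
top {'fovy': 55.663205338666714, 'cx': 251.61474831286134, 'cy': 196.4167520397377, 'eye': array([ 393.34380308,   72.9366437 , 1347.58481767]), 'orientation': array([-3.01492543e+00, -1.83613198e-03, -1.58974789e+00])}
wrist {'fovy': 65.70646984690485, 'cx': 259.61039280512983, 'cy': 190.32534243476834, 'eye': array([112.05809983, 542.60962142, 384.76738061]), 'orientation': array([2.87376123e+00, 6.76974647e-04, 1.23622719e+00])}
0.15 [180.48896009 519.09529523 218.00525426] [-3.14018793e+00 -2.65916945e-04  2.80676959e+00] [-0.00169532 -0.97783054  0.08925788] [-0.01116139 -0.04722757 -0.02164449] 1.0000908405726403
```

View pics/side0.png

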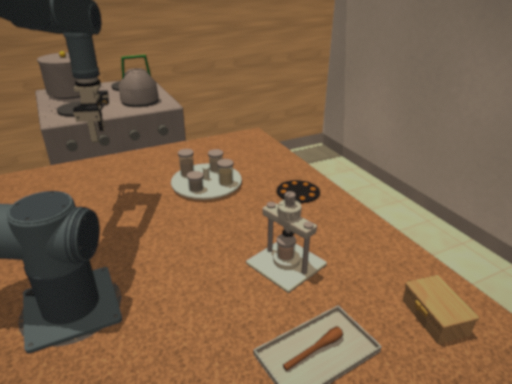

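View pics/top0.png

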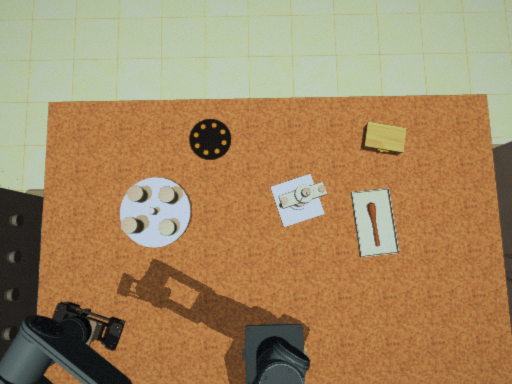

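View pics/wrist0.png

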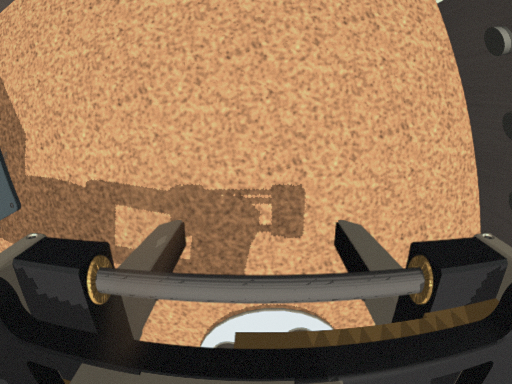

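The side view shows the press around (288,240), with its knobs at about (290,203). In the top view the base is at (298,200) and the knobs are at about (304,194). The wrist view shows only the table and the edge of the turntable. I'll zoom in.

Run:
```python
import cv2
a=cv2.imread("pics/side0.png")[180:300,235:345]; b=cv2.imread("pics/top0.png")[165:235,260:340]
a=cv2.resize(a,None,fx=5,fy=5,interpolation=cv2.INTER_CUBIC)[:600]; b=cv2.resize(b,None,fx=8,fy=8,interpolation=cv2.INTER_CUBIC)
cv2.imwrite("pics/sidec.png",a);cv2.imwrite("pics/topc.png",b)
```

```text
(no output)
```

View pics/sidec.png

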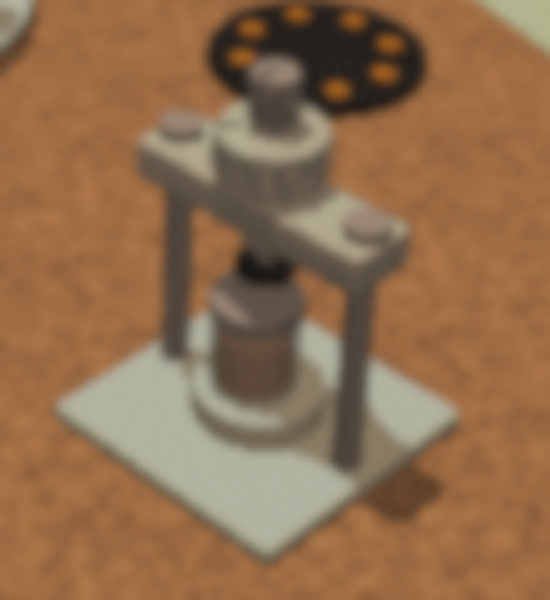

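View pics/topc.png

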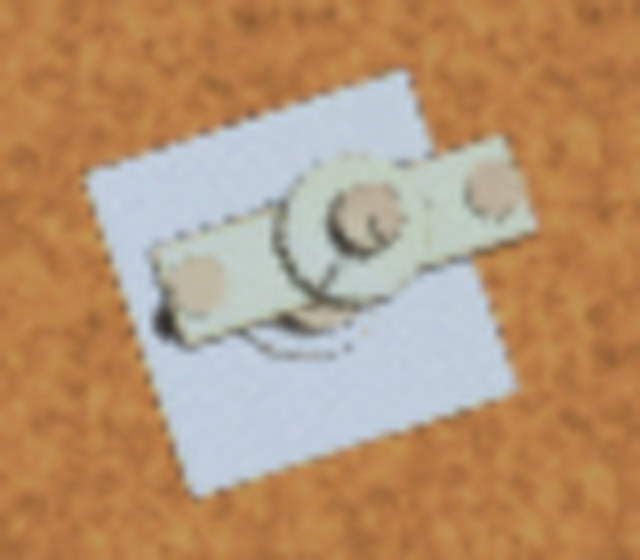

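```bash
cat > h.py <<'E'
import numpy as np
from scipy.spatial.transform import Rotation as R
def ray(d,uv,fish=False):
    f=192/np.tan(np.radians(d["fovy"]/2))
    x=(uv[0]-d["cx"])/f; y=(uv[1]-d["cy"])/f
    if fish:
        r=np.hypot(x,y); v=np.array([x/r*np.sin(r),y/r*np.sin(r),np.cos(r)])
    else: v=np.array([x,y,1.])
    v/=np.linalg.norm(v)
    return np.array(d["eye"]),R.from_euler('xyz',d["orientation"]).as_matrix()@v
def plane(d,uv,z,fish=False):
    e,v=ray(d,uv,fish); return e+v*(z-e[2])/v[2]
def tri(rays):
    A=np.zeros((3,3));b=np.zeros(3)
    for e,v in rays:
        P=np.eye(3)-np.outer(v,v);A+=P;b+=P@e
    p=np.linalg.solve(A,b)
    return p,[float(np.linalg.norm((np.eye(3)-np.outer(v,v))@(p-e))) for e,v in rays]
S=dict(fovy=50.25905609681983,cx=257.2036138133828,cy=189.94452966530392,eye=[72.14832001,-842.86150889,752.86062918],orientation=[-2.1012326,-0.00852552,-0.47242436])
T=dict(fovy=55.663205338666714,cx=251.61474831286134,cy=196.4167520397377,eye=[393.34380308,72.9366437,1347.58481767],orientation=[-3.01492543e+00,-1.83613198e-03,-1.58974789e+00])
E
python3 - <<'E'
from h import *
s=lambda u,v:((u+.5)/5-.5+235,(v+.5)/5-.5+180)
t=lambda u,v:((u+.5)/8-.5+260,(v+.5)/8-.5+165)
for n,a,b in [("cap far",(181,124),(200,286)),("cap near",(368,224),(495,190)),("inner top",(276,70),(370,214)),("outer top",(273,128),(356,226)),("cornL",(60,407),(88,175)),("cornNear",(267,560),(200,495)),("cornR",(457,413),(517,385))]:
    print(n,tri([ray(S,s(*a)),ray(T,t(*b))]))
c=[plane(T,t(*p),12) for p in [(88,175),(408,72),(517,385),(200,495)]]
print(np.array(c),np.mean(c,0))
print("planeT inner",plane(T,t(370,214),229),"outer",plane(T,t(356,226),195), plane(T,t(200,286),169),plane(T,t(495,190),169))
print("planeS inner",plane(S,s(276,70),229),plane(S,s(273,128),195),plane(S,s(181,124),169),plane(S,s(368,224),169))
E
```

```text
cap far (array([528.88732694, -39.56328483, 166.99809724]), [0.12481204350999663, 0.12481204351005656])
cap near (array([ 566.73247088, -162.05423278,  167.32119194]), [0.701481106697056, 0.7014811066970119])
inner top (array([ 548.38664076, -100.46188467,  228.2170351 ]), [0.3135869412393285, 0.31358694123941866])
outer top (array([ 548.5971584 , -100.11916205,  193.56858703]), [0.1501778297873262, 0.15017782978744804])
cornL (array([549.10325465,  11.59105731, -56.04273153]), [62.95548040640348, 62.95548040640342])
cornNear (array([503.30565327, -88.45947   , -97.41729029]), [55.22417300146131, 55.22417300146142])
cornR (array([ 534.46794769, -210.27281302,   90.50405394]), [49.969079259287035, 49.96907925928704])
[[ 599.40537172   -3.83463204   12.        ]
 [ 645.22545598 -154.39034008   12.        ]
 [ 497.96001413 -198.79823575   12.        ]
 [ 450.22121358  -51.3444497    12.        ]] [ 548.20301385 -102.09191439   12.        ]
planeT inner [ 548.56281049 -100.48503875  229.        ] outer [548.54095429 -99.97298497 195.        ] [528.54313556 -39.31988591 169.        ] [ 565.85536768 -161.37729792  169.        ]
planeS inner [ 547.34598074 -101.51856664  229.        ] [ 547.22187826 -101.99231652  195.        ] [527.45257312 -42.33474984 169.        ] [ 566.04962192 -164.14284914  169.        ]
```

Triangulated heights match the text: caps 167 (given 169), outer knob top 193.6 (195) and inner knob top 228 (229). The axis is at about (548.2, -100.7). Next I'll check the wrist joint's range at this spot, then move above it and look again.

Run:
```python
from bench import robot
from h import *
import cv2
for y in np.arange(-3.1,3.2,0.5):
    print(round(y,2),[None if (q:=robot.inverse_kinematics([548.2,-100.7,z],[np.pi,0,y])) is None else np.round(q,2).tolist() for z in (320,173)])
p=robot.current_tcp_pos()
robot.move_linear([p[0],p[1],320],speed=200)
robot.move_ptp([500,-85,330],[np.pi,0,2.8])
d=robot.get_image("wrist"); cv2.imwrite("pics/w1.png",d["img"]); print({k:d[k] for k in d if k!="img"})
print(robot.current_t(),robot.current_qpos(),robot.current_tcp_pos(),robot.current_eef_rot())
```

```text
-3.1 [[-0.38, 0.23, 1.33, 0.0, 1.58, -1.99], [-0.38, 0.31, 1.59, 0.0, 1.25, -1.99]]
-2.6 [[-0.38, 0.23, 1.33, 0.0, 1.58, -2.49], [-0.38, 0.31, 1.59, 0.0, 1.25, -2.49]]
-2.1 [[-0.38, 0.23, 1.33, 0.0, 1.58, -2.99], [-0.38, 0.31, 1.59, 0.0, 1.25, -2.99]]
-1.6 [[-0.38, 0.23, 1.33, -0.0, 1.58, 2.79], [-0.38, 0.31, 1.59, -0.0, 1.25, 2.79]]
-1.1 [[-0.38, 0.23, 1.33, -0.0, 1.58, 2.29], [-0.38, 0.31, 1.59, -0.0, 1.25, 2.29]]
-0.6 [[-0.38, 0.23, 1.33, -0.0, 1.58, 1.79], [-0.38, 0.31, 1.59, -0.0, 1.25, 1.79]]
-0.1 [[-0.38, 0.23, 1.33, -0.0, 1.58, 1.29], [-0.38, 0.31, 1.59, -0.0, 1.25, 1.29]]
0.4 [[-0.38, 0.23, 1.33, -0.0, 1.58, 0.79], [-0.38, 0.31, 1.59, -0.0, 1.25, 0.79]]
0.9 [[-0.38, 0.23, 1.33, -0.0, 1.58, 0.29], [-0.38, 0.31, 1.59, -0.0, 1.25, 0.29]]
1.4 [[-0.38, 0.23, 1.33, 0.0, 1.58, -0.21], [-0.38, 0.31, 1.59, 0.0, 1.25, -0.21]]
1.9 [[-0.38, 0.23, 1.33, 0.0, 1.58, -0.71], [-0.38, 0.31, 1.59, 0.0, 1.25, -0.71]]
2.4 [[-0.38, 0.23, 1.33, 0.0, 1.58, -1.21], [-0.38, 0.31, 1.59, 0.0, 1.25, -1.21]]
2.9 [[-0.38, 0.23, 1.33, 0.0, 1.58, -1.71], [-0.38, 0.31, 1.59, 0.0, 1.25, -1.71]]
{'fovy': 65.70646984690485, 'cx': 259.61039280512983, 'cy': 190.32534243476834, 'eye': array([431.69649203, -60.51726806, 496.8637861 ]), 'orientation': array([ 2.87340420e+00, -1.18681250e-03,  1.23058018e+00])}
3.2833 [-3.87125964e-01  1.28005642e-01  1.43016557e+00  2.40610381e-04
  1.58338149e+00 -1.61766575e+00] [500.10308155 -84.14162237 330.05248604] [3.14135420e+00 5.11770139e-05 2.80133914e+00]
```

View pics/w1.png

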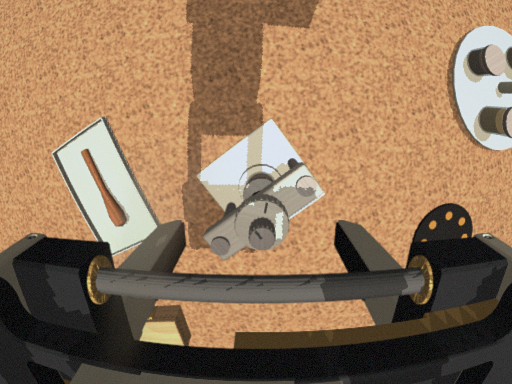

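The wrist view shows the inner knob's top at about (262,233), the caps at (221,245) and (306,186), and the seat and jar ring near (261,185).

Run:
```python
import cv2
b=cv2.imread("pics/w1.png")[155:265,190:335]
cv2.imwrite("pics/w1c.png",cv2.resize(b,None,fx=5,fy=5,interpolation=cv2.INTER_CUBIC))
```

```text
(no output)
```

View pics/w1c.png

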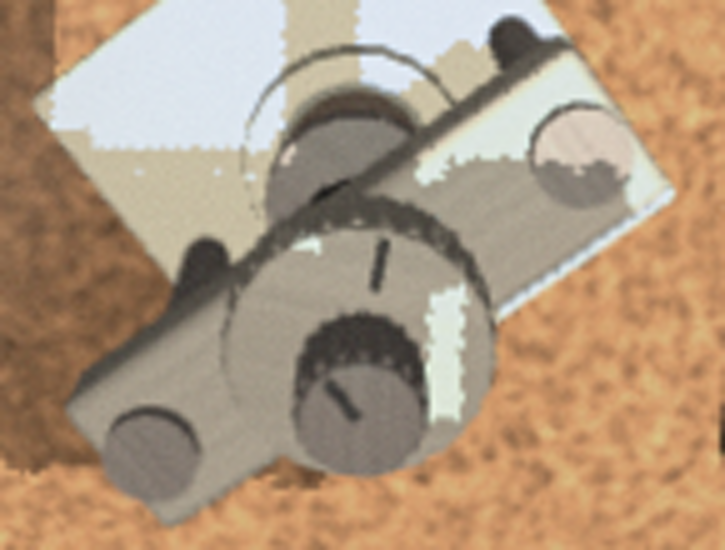

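Run:
```python
from h import *
d=dict(fovy=65.70646984690485,cx=259.61039280512983,cy=190.32534243476834,eye=[431.69649203,-60.51726806,496.8637861],orientation=[2.87340420e+00,-1.18681250e-03,1.23058018e+00])
w=lambda u,v:((u+.5)/5-.5+190,(v+.5)/5-.5+155)
s=lambda u,v:((u+.5)/5-.5+235,(v+.5)/5-.5+180)
t=lambda u,v:((u+.5)/8-.5+260,(v+.5)/8-.5+165)
for n,p,z,a,b in [("inner",(360,419),229,(276,70),(370,214)),("outer",(360,350),195,(273,128),(356,226)),("capnear",(153,455),169,(368,224),(495,190)),("capfar",(583,156),169,(181,124),(200,286))]:
    print(n,plane(d,w(*p),z,True),tri([ray(d,w(*p),True),ray(S,s(*a)),ray(T,t(*b))]))
a=plane(d,w(384,240),195,True);b=plane(d,w(376,290),195,True);print("outer mark",np.arctan2(*(a-b)[1::-1]),a,b)
```

```text
inner [548.23028798 -99.34791435 229.        ] (array([ 548.58061251, -100.02298646,  227.96575429]), [0.5336780610822609, 0.251220009062524, 0.6250921539216292])
outer [547.34627876 -98.76934518 195.        ] (array([548.54443094, -99.64593648, 193.14050298]), [0.7650614261895173, 0.20154590626302488, 0.6429586377308285])
capnear [ 566.93779855 -159.29651815  169.        ] (array([ 567.39244915, -161.12693519,  166.58636832]), [1.2248646496638542, 0.7024265376017611, 1.390625340654409])
capfar [529.55296237 -37.98011918 169.        ] (array([529.43738066, -38.77180085, 166.79208398]), [1.1874097533789534, 0.3210031998078863, 0.9929660740572857])
outer mark 2.6569308888798386 [525.22336034 -85.56722874 195.        ] [535.34210865 -90.89526145 195.        ]
```

Three views agree on the axis: (548.3, -100.0). I'll descend over the outer knob with the jaws across the bridge.

Run:
```python
from bench import robot
import numpy as np
np.set_printoptions(precision=3,suppress=True)
robot.move_ptp([548.3,-100,290],[np.pi,0,1.87])
print(robot.current_qpos(),robot.current_contact_force(),robot.current_ft_torque())
print(robot.move_linear([548.3,-100,173.5],speed=80,f_stop=8))
T=np.array([robot.current_ft_torque() for _ in range(10)]);print("tq0",T.mean(0),T.std(0),robot.current_t())
robot.move_gripper(0.0)
print(robot.current_gripper_width()*93,robot.current_tcp_pos(),robot.current_contact_force(),robot.current_ft_torque(),robot.current_qpos(),robot.current_joint_efforts(),robot.current_t())
```

```text
[-0.38   0.235  1.393 -0.     1.514 -0.681] [-0.261  0.752 -0.845] [-0.084  0.027  0.011]
False
tq0 [-0.077  0.058  0.02 ] [0. 0. 0.] 5.7917
59.273646781884516 [ 548.145 -100.077  173.545] [-0.986 -0.27   0.622] [-0.115  0.112  0.033] [-0.381  0.306  1.585 -0.     1.251 -0.68 ] [  0.218 -44.72  -27.299   0.227  -0.193   0.021] 6.425
```

```bash
cat > turn.py <<'E'
from bench import robot
import numpy as np
def step(dq,log=True):
    q=np.array(robot.current_qpos()) if step.q is None else step.q
    q=q.copy(); q[5]+=dq; step.q=q
    robot.move_j(q)
    m=[];e=[]
    for _ in range(4):
        robot.sleep(0.02); m.append(robot.current_ft_torque()[2]); e.append(robot.current_joint_efforts()[5])
    if log: print("%.2f q6 %.3f act %.3f tz %.3f sd %.3f e6 %.3f"%(robot.current_t(),q[5],robot.current_qpos()[5],np.mean(m),np.std(m),np.mean(e)),np.round(robot.current_contact_force(),1))
    return np.mean(m)
step.q=None
E
python3 - <<'E'
from turn import *
for i in range(8): step(0.05)
E
```

```text
6.74 q6 -0.630 act -0.631 tz -0.312 sd 0.032 e6 -0.267 [-2.   0.6  2.1]
7.06 q6 -0.580 act -0.581 tz -0.323 sd 0.044 e6 -0.259 [-1.   0.4  0.5]
7.38 q6 -0.530 act -0.531 tz -0.287 sd 0.044 e6 -0.256 [-1.7  0.1  1.1]
7.69 q6 -0.480 act -0.481 tz -0.298 sd 0.042 e6 -0.254 [-2.8 -0.3  1.3]
8.01 q6 -0.430 act -0.431 tz -0.290 sd 0.032 e6 -0.252 [-3.8 -0.8  1.9]
8.32 q6 -0.380 act -0.381 tz -0.295 sd 0.021 e6 -0.251 [-4.9 -0.5  3.2]
8.64 q6 -0.330 act -0.331 tz -0.318 sd 0.017 e6 -0.295 [-5.6 -0.8  2.6]
8.96 q6 -0.280 act -0.281 tz -0.314 sd 0.050 e6 -0.295 [-6.2 -0.2  2.8]
```

Run:
```python
from turn import *
for i in range(24):
    t=step(0.05)
    if t<-0.365: break
```

```text
9.28 q6 -0.231 act -0.232 tz -0.295 sd 0.026 e6 -0.253 [-4.6 -0.3  2.2]
9.59 q6 -0.181 act -0.183 tz -0.308 sd 0.023 e6 -0.286 [-5.1 -0.9  2.9]
9.91 q6 -0.131 act -0.133 tz -0.298 sd 0.033 e6 -0.295 [-5.4 -0.1  4.7]
10.22 q6 -0.081 act -0.083 tz -0.340 sd 0.007 e6 -0.295 [-5.1 -0.4  2.7]
10.54 q6 -0.031 act -0.033 tz -0.323 sd 0.023 e6 -0.295 [-5.6 -0.3  3. ]
10.86 q6 0.019 act 0.017 tz -0.331 sd 0.023 e6 -0.295 [-6.5 -0.6  3.5]
11.18 q6 0.069 act 0.067 tz -0.312 sd 0.022 e6 -0.295 [-6.4  0.6  3.3]
11.49 q6 0.119 act 0.117 tz -0.311 sd 0.016 e6 -0.295 [-6.4 -0.2  4.3]
11.81 q6 0.169 act 0.167 tz -0.335 sd 0.026 e6 -0.295 [-6.4  0.8  3.4]
12.12 q6 0.219 act 0.217 tz -0.331 sd 0.027 e6 -0.295 [-6.3  1.1  4.3]
12.44 q6 0.269 act 0.267 tz -0.326 sd 0.026 e6 -0.295 [-7.2 -0.2  4.8]
12.76 q6 0.319 act 0.317 tz -0.311 sd 0.020 e6 -0.295 [-6.2  0.7  5. ]
13.07 q6 0.369 act 0.367 tz -0.304 sd 0.029 e6 -0.295 [-7.  -0.2  4.9]
13.39 q6 0.419 act 0.417 tz -0.336 sd 0.047 e6 -0.295 [-7.7 -0.1  3.9]
13.71 q6 0.469 act 0.467 tz -0.311 sd 0.019 e6 -0.295 [-7.6  0.7  5.2]
14.03 q6 0.519 act 0.517 tz -0.329 sd 0.020 e6 -0.295 [-6.5  1.5  4.9]
14.34 q6 0.569 act 0.567 tz -0.317 sd 0.025 e6 -0.295 [-8.5  0.5  4.4]
14.66 q6 0.619 act 0.617 tz -0.211 sd 0.019 e6 -0.185 [-7.8  0.9  5.4]
14.97 q6 0.669 act 0.667 tz -0.214 sd 0.016 e6 -0.176 [-7.5  1.9  5.6]
15.29 q6 0.719 act 0.717 tz -0.216 sd 0.014 e6 -0.165 [-8.4  2.4  5.5]
15.61 q6 0.769 act 0.767 tz -0.165 sd 0.017 e6 -0.155 [-7.2  1.7  5.7]
15.93 q6 0.819 act 0.817 tz -0.168 sd 0.041 e6 -0.144 [-7.3  2.4  5.3]
16.24 q6 0.869 act 0.867 tz -0.158 sd 0.020 e6 -0.134 [-8.1  1.8  5.9]
16.56 q6 0.919 act 0.917 tz -0.128 sd 0.039 e6 -0.124 [-8.3  1.9  5.9]
```

The torque was a steady 0.295 N m, then changed by 0.11 N m at q6≈0.6 and by about 0.21 N m per rad after that. This matches the touch signature in size but with the opposite sign, so my one-sided stop test missed it. I'm now about 0.32 rad past touch. I'll check that the knob has followed, then back off.

Run:
```python
from bench import robot
import cv2
d=robot.get_image("wrist"); cv2.imwrite("pics/w2.png",d["img"])
d=robot.get_image("side"); cv2.imwrite("pics/s2.png",cv2.resize(d["img"][180:300,235:345],None,fx=5,fy=5,interpolation=cv2.INTER_CUBIC))
```

```text
(no output)
```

View pics/w2.png

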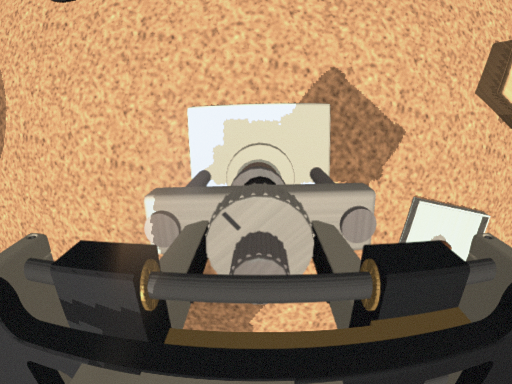

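View pics/s2.png

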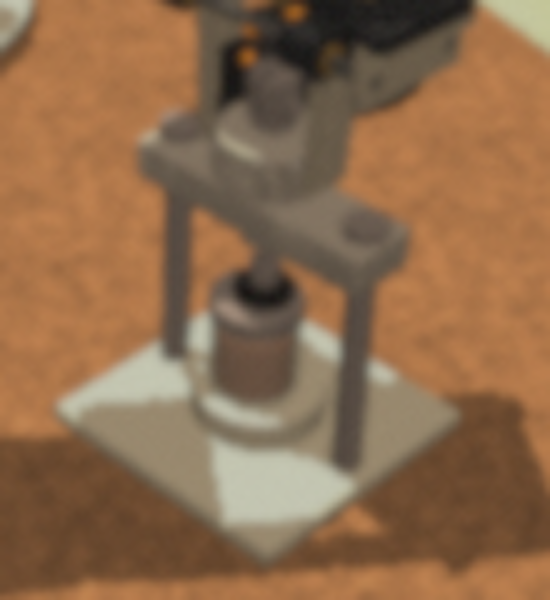

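The side view shows the pad seated on the lid at (265,290). In the wrist view the knob's mark runs from (222,211) to (240,230).

Run:
```python
from turn import *
from h import plane
d=robot.get_image("wrist")
a=plane(d,(223,212),195,True);b=plane(d,(239,229),195,True);print("mark bearing",np.arctan2(*(a-b)[1::-1]),"expected",2.657-1.6)
for i in range(4): step(-0.05)
```

```text
mark bearing 0.9812327087548747 expected 1.057
17.02 q6 0.867 act 0.867 tz 0.445 sd 0.012 e6 0.350 [-5.   0.2  2.6]
17.34 q6 0.817 act 0.818 tz 0.409 sd 0.007 e6 0.358 [-4.8 -0.8  3.6]
17.66 q6 0.767 act 0.768 tz 0.401 sd 0.017 e6 0.341 [-4.4 -0.4  3.2]
17.98 q6 0.717 act 0.718 tz 0.383 sd 0.039 e6 0.328 [-4.6 -0.8  2.5]
```

The knob followed within measurement error. Backing off read about 0.295 N m plus a bias of the same sign, so the back-turning spring torque is real: each move settles after a slight overshoot, which flips the friction sign. Touch was at q6≈0.58, and I'm now about 0.13 rad past it, roughly 10 N. Next I release, rise and grip the inner knob.

Run:
```python
from turn import *
import cv2
robot.move_gripper(0.85)
p=robot.current_tcp_pos(); print(p, robot.current_contact_force())
robot.move_linear([548.3,-100,202],speed=50)
d=robot.get_image("wrist"); cv2.imwrite("pics/w3.png",d["img"])
robot.move_gripper(0.0)
print(robot.current_gripper_width()*93,robot.current_tcp_pos(),robot.current_contact_force(),robot.current_ft_torque(),robot.current_qpos(),robot.current_t())
d=robot.get_image("wrist"); cv2.imwrite("pics/w4.png",d["img"])
```

```text
[546.74470487 -99.2028055  173.49742612] [0.31948925 1.05745795 0.32286521]
25.308762493819792 [547.73163567 -98.92694518 201.97785881] [-2.55148164  4.91007435  3.12059452] [ 0.76439187  0.54246216 -0.02154314] [-3.79920154e-01  2.85246696e-01  1.54052977e+00  1.26974381e-03
  1.32116197e+00  7.16767226e-01] 20.1917
```

View pics/w4.png

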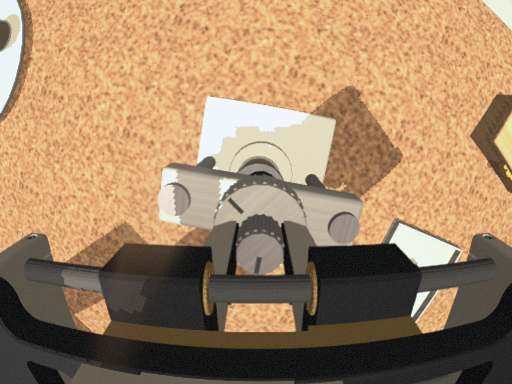

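The fine knob is gripped at 25.3 mm, with its mark near (258,265). I'll turn it 1.57 rad clockwise.

Run:
```python
from turn import *
import cv2
for i in range(10): step(0.157)
d=robot.get_image("wrist"); cv2.imwrite("pics/w5.png",d["img"])
d=robot.get_image("side"); cv2.imwrite("pics/s5.png",cv2.resize(d["img"][180:300,235:345],None,fx=5,fy=5,interpolation=cv2.INTER_CUBIC))
```

```text
20.58 q6 0.874 act 0.870 tz -0.086 sd 0.030 e6 0.110 [-1.1  1.8  0.6]
20.93 q6 1.031 act 1.026 tz -0.050 sd 0.014 e6 0.096 [-1.5  2.7  1.4]
21.27 q6 1.188 act 1.182 tz -0.030 sd 0.030 e6 0.093 [-0.   2.7  0.9]
21.61 q6 1.345 act 1.339 tz -0.021 sd 0.021 e6 0.093 [-0.5  2.6  2. ]
21.95 q6 1.502 act 1.496 tz -0.024 sd 0.026 e6 0.094 [-1.5  3.2  1.8]
22.29 q6 1.659 act 1.653 tz -0.046 sd 0.045 e6 0.096 [-0.9  3.2  1. ]
22.63 q6 1.816 act 1.810 tz -0.039 sd 0.018 e6 0.098 [-1.3  2.7  1.9]
22.98 q6 1.973 act 1.967 tz -0.033 sd 0.030 e6 0.099 [-2.1  3.1  3. ]
23.32 q6 2.130 act 2.124 tz -0.022 sd 0.018 e6 0.101 [-1.9  4.1  2.2]
23.66 q6 2.287 act 2.281 tz -0.031 sd 0.022 e6 0.102 [-1.3  3.8  1.9]
```

View pics/w5.png

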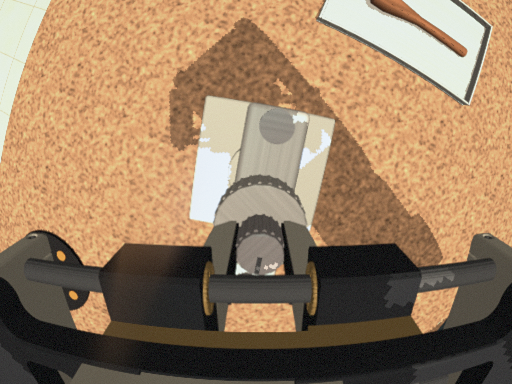

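The mark is still at (258,265) in the gripper's own view, so the knob followed without slip. I'll release, rise and check both marks.

Run:
```python
from turn import *
import cv2
robot.move_gripper(0.85)
robot.move_linear([548.3,-100,320],speed=120)
robot.move_ptp([500,-85,330],[np.pi,0,2.8])
d=robot.get_image("wrist"); cv2.imwrite("pics/w6c.png",cv2.resize(d["img"][155:265,190:335],None,fx=5,fy=5,interpolation=cv2.INTER_CUBIC))
np.save("d6.npy",{k:d[k] for k in d if k!="img"},allow_pickle=True)
print(robot.current_t(),robot.current_contact_force())
```

```text
29.1917 [ 0.59008523 -0.69666755  0.27517077]
```

View pics/w6c.png

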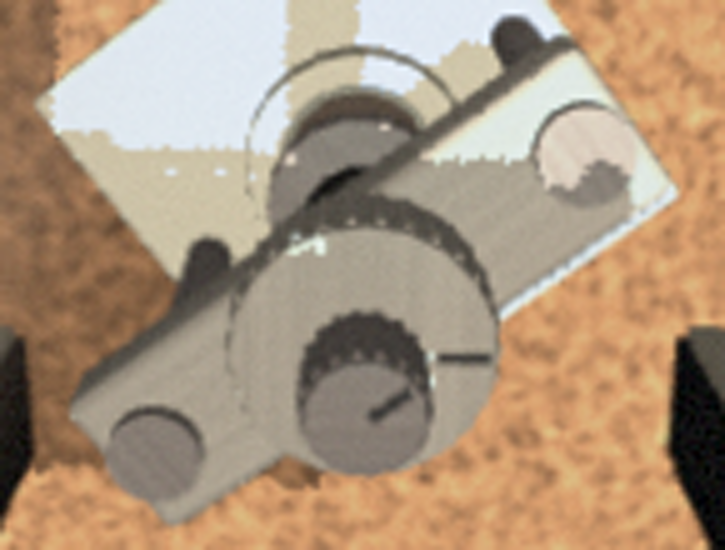

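Run:
```python
from h import *
d0=dict(fovy=65.70646984690485,cx=259.61039280512983,cy=190.32534243476834,eye=[431.69649203,-60.51726806,496.8637861],orientation=[2.87340420e+00,-1.18681250e-03,1.23058018e+00])
d6=np.load("d6.npy",allow_pickle=True).item()
w=lambda u,v:((u+.5)/5-.5+190,(v+.5)/5-.5+155)
def b(d,p,q,z):
    v=plane(d,w(*p),z,True)-plane(d,w(*q),z,True); return np.arctan2(v[1],v[0])
print("outer cw",(b(d0,(384,240),(376,290),195)-b(d6,(490,357),(440,358),195))%(2*np.pi))
print("inner cw",(b(d0,(331,383),(357,418),229)-b(d6,(409,393),(373,419),229))%(2*np.pi))
```

```text
outer cw 1.413258020051618
inner cw 1.4932099501839122
```

Measured from the marks, the outer knob turned 1.41 rad (1.40 commanded) and the inner 1.49 rad (1.57 commanded, within reading error). Both are in tolerance and the robot is clear of everything.

Run:
```python
from bench import robot
robot.hand_in(); print(robot.current_t())
```

```text
the job is handed in; nothing more can be done
the job is handed in; nothing more can be done
```

The pad is down on the jar's lid, the inner knob has had its quarter turn, and I handed the job in with the arm clear of the press, just after 29 s on the robot's clock. The hand-in gave no verdict.

- **Outer knob:** I turned it clockwise in 0.05 rad steps, and touch showed after about 1.26 rad as a 0.11 N m change in torque. My stop test only watched for a change in one direction and missed it. The pad went about 0.32 rad past touch, slightly beyond the 0.3 rad asked. I estimate that peak at 13.5 to 14 N, close to the 14.5 N limit.
- **Correction:** I turned the knob back 0.2 rad, leaving it about 0.13 rad past touch, at roughly 10 N.
- **Inner knob:** I turned it 1.57 rad clockwise by command, then let go and moved away.

**Last checks:** the knobs' index marks show the outer turned 1.41 rad (1.40 commanded) and the inner about 1.49 rad (1.57 commanded). The 0.08 rad difference is about the error of reading such a short mark. A side view taken before the final tightening showed the pad seated on the lid. The tool felt no contact force at the end.

The final press force, about 16 N, is worked out from these angles and was not measured directly. I planned every move clear of the turntable jars and the pestle, but did not measure their positions again at the end.

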